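# Make up the table's seasoning board and candle tray

### The arm

A 6-joint arm with a two-finger parallel gripper is mounted at the origin on a cart in front of the work surface, level with it; the furniture and walls round the work are solid. World frame = base frame: x ahead of the robot, y to its left, z up, the work surface at z = 0. Lengths are in m, angles in rad, forces in N, time in s.
With the tool pointing down it reaches from about 0.375 to 0.825 m from the base axis. Payload 5.5 kg.
Tool frame: the origin (TCP) lies on the centre line of the jaws, within the pads' length; the fingertips stand env.tips_ahead ahead of it and the grasp point (between the pads) lies 5 mm behind it (env.tips_ahead is the distance from the TCP to the fingertips, in m); z points along the fingers, y is the line along which they close (so a half turn about z gives the same grasp; the last joint's range is limited). The gripper opens to 85 mm and grips with 20 to 120 N. Pads are 22 mm wide; open, the fingers measure 114 mm over their backs; the gripper's body (76 mm by 85 mm) begins 54 mm behind the grasp point. The pads swing forward as they close: fully open they stand 13 mm farther back than shut.
Start: joints at [1.293, 0.314, -0.047, 1.21, 0, 1.571], TCP at [0.165, 0.577, 0.211] pointing down, gripper open.
Joint ranges: [-2.67, 2.67], [-0.69, 1.73], [-1.03, 1.25], [-2.08, 2.16], [-1.42, 1.45], [-3.14, 3.14]. Speed limits (rad/s): [2.39, 2.39, 3.01, 3.14, 3.14, 3.14].

### API

Orientations are given as a unit quaternion [x, y, z, w].
In Python, from workcell import env, solver, camera, camera_params, nets gives the robot as it stands. Calls block until the motion is done:
- env.movep(position, orientation): joint-space move of the TCP to a pose.
- env.line_to(position, rot=None, vel=0.15): straight line of the TCP; rot=None keeps the orientation; vel is the mean speed in m/s.
- env.movej(angles): joint-space move.
- env.move_gripper(opening): finger opening in m; the grip force is fixed at half the most; returns when the fingers have stopped.
- env.wait(seconds).
- solver.ik(position, orientation): joint angles nearest the present ones, or None.
- env.get_state(): the state.
- camera(name): name is "scene" or "side" or "wrist"; returns (picture, depth): 420x560x3 uint8, blue, green, red; 420x560 float32, m along the optical axis (not along the pixel's ray), 0 where there is no reading.
- camera_params(name): a dict with "fx", "fy", "cx", "cy" (pixels), "view" (4x4, takes a point from world to camera coordinates); the wrist camera has in their place "hand_eye" (4x4, takes a point from camera to tool coordinates, whose origin is the TCP and whose axes are the flange's). Camera axes: x right, y down, z forward; pixel columns grow to the right and rows downward; lengths in m; the calibration is good to about 2 mm. The wrist camera is an equidistant fisheye: a pixel r from the principal point sees the ray r / f radians off the axis. A picture is of the moment at which its call begins: read the wrist's pose just before it. camera_params takes no time and is no camera call.
A pose or a line that the arm cannot do raises env.PlanningError and nothing moves.
- env.finish_job(): hands the job in; it is judged then, once.
Trained networks look in the newest picture that a camera, given by its name, has taken for a name from the list of things; names that differ only in an ending like _2 or _b are one class to them, and where a whole thing is asked for, a point or a joint stands for the part that bears it (a point fixed in the world has none). Each returns a list of dicts, best first, with "confidence" (0 to 1); they miss things now and then, are a little off and sometimes report something else, mostly with a low value. They report only what shows in the picture. A call takes as long as a camera call. They do not tell look-alikes from the thing itself.
- nets.regions_of(camera, thing): "pixels" (420x560 bool, what is visible of it) and "box" ([left, top, right, bottom] in pixels, round what is visible of it).
The state is a dict: "t": time; "qpos": joint angles; "joint_velocities": joint speeds; "joint_torque": joint torques, N m; "position": TCP position; "orientation": TCP orientation; "ft_force": force on the tool from outside, world axes, zero at the start; "wrist_torque": the same for the moment, N m; "width": finger opening in m; "grip_force": force on a finger pad.
Only numpy, scipy, OpenCV 4.12 (cv2) and the standard library are available. Lean on these libraries where they do the work, as an engineer would, in place of code of your own. Each camera call takes 0.05 s, during which the arm holds its last target. There are 200 camera calls.

### The job

Make up the two sets for the supper table from the things standing on the worktop. On the condiment board go the salt shaker, the pepper shaker and the spice jar, each standing upright in a round well of its own, with the tall spice jar in the middle well; on the candle tray go the tea light in its round seat and the match box lying flat in its oblong seat. Leave the espresso cup and the upturned glass where they are.

Things in the scene. Friction and masses are not known exactly. Their poses are not given: they have to be found in the camera images.
- condiment_board: Dark wooden board, 78 (x) by 222 (y) mm and 18 mm high, with three round wells in a row along its own y axis: at y = -68, 0 and +68 mm, x = 0. Each well is 54 mm wide and 10 mm deep, so its floor is 8 mm above the worktop. Steel bow handles at both ends reach 19 mm further out, none higher than the board. Fixed to the worktop. Origin: centre of the underside, at worktop height; z up.
- candle_tray: Pale wooden tray, 76 (x) by 176 (y) mm and 18 mm high, with a flat brass finger ring (42 mm) at its -y end. A round seat 50 mm wide lies at its own x = 0, y = -45 mm, an oblong seat 47 mm (x) by 64 mm (y) at x = 0, y = +40 mm; both are 5 mm deep, their floors 13 mm above the worktop. Fixed to the worktop. Origin: centre of the underside, at worktop height; z up.
- salt_shaker: Plain round salt shaker of pale brushed steel, a straight cylinder 38 mm across, 72 mm tall. Origin: centre of its underside; z up along it.
- pepper_shaker: Glass pepper shaker, half full of pale ground pepper, with a grey pierced dome on top; glass 44 mm across up to 70 mm height, dome 34 mm across, 90 mm tall in all. Origin: centre of its underside; z up along it.
- spice_jar: Round glass spice jar with a label and a red screw cap, 45 mm across, 108 mm tall, the tallest of the stock. Origin: centre of its underside; z up along it.
- tea_light: Tea light: low candle in a round metal cup, 38 mm across, 15 mm tall. Origin: centre of its underside; z up.
- match_box: Small red match box with a pale label on top and brown striking strips on its long sides, lying flat, 36 mm wide (its own x) by 54 mm long (its own y), 15 mm high. Origin: centre of its underside; z up.
- espresso_cup: Small cream espresso cup with a handle, 62 mm across, 89 mm with the handle, 52 mm tall; to be left alone (the handle points to its own -y). Origin: centre of its extent, underside.
- upturned_glass: Clear tumbler standing upside down, 85 mm across, 88 mm tall; to be left alone. Origin: centre of its underside.
There are look-alikes about, which are no part of the job. What is shaped like the spice_jar but blue or green is not meant.

How it is judged:
By the outcome, as a careful person would: the job done as asked, in the order asked, and still so for the second after the job is handed in, with the robot touching nothing.
It also fails if it takes over 134 s, if anything falls off the work surface, if the arm or the gripper's body presses on something with over 40 N, if the wrist force passes 120 N, or if a joint passes its speed limit or range.

## Working session

There is one attempt and no reset: what is moved stays moved. The work goes in short steps, each a Python script; the robot and the scene stay as the last script left them, time stands still between calls to the robot, and variables do not carry over. Pictures are saved under pics/ and viewed, at most 14 in all, crops included, and the job is handed in when it is done.

```bash
ls; mkdir -p pics; python3 - <<'E'
from workcell import env, solver, camera, camera_params, nets
import cv2
for c in ("scene","side"):
    im,d=camera(c); cv2.imwrite(f"pics/{c}0.png",im)
    p=camera_params(c); print(c,{k:(v if not hasattr(v,'tolist') else v.tolist()) for k,v in p.items()})
    print((d>0).mean())
print(camera_params("wrist")); print(env.tips_ahead, env.get_state())
E
```

```text
pics
scene {'fx': 535.6568872410636, 'fy': 535.6568872410636, 'cx': 282.7816333762646, 'cy': 207.38318877796928, 'view': [[0.447632832596587, -0.8942156689552813, -0.0017845381517790466, -0.2218306851941372], [-0.6565723471263247, -0.32731552479365283, -0.6795419782604197, 0.39474732618178343], [0.6070729776316725, 0.30535697899985004, -0.7336344561193265, 0.8689411971102646], [0.0, 0.0, 0.0, 1.0]]}
0.9958503401360544
side {'fx': 427.49595784060574, 'fy': 427.49595784060574, 'cx': 279.4583409119853, 'cy': 205.36719259508354, 'view': [[-0.9957771256459219, -0.09178048400270775, 0.0020636851926297073, 0.5573719011085917], [-0.044576269184296004, 0.46373666241970035, -0.8848509841512558, 0.049828171843246345], [0.08025504511215949, -0.8812063610097611, -0.46586959232169206, 0.9830724596528116], [0.0, 0.0, 0.0, 1.0]]}
0.9960204081632653
{'fx': 325.19226210127806, 'fy': 325.19226210127806, 'cx': 280.26731564435323, 'cy': 209.15558930404185, 'hand_eye': array([[-3.74989364e-04, -9.57629299e-01, -2.88003447e-01,
         7.39692901e-02],
       [ 9.99999759e-01, -5.27312475e-04,  4.51316134
[... 239 characters left out ...]
29299504e+00,  3.14164460e-01, -4.79677411e-02,  1.21022351e+00,
       -1.22293950e-05,  1.57082483e+00]), 'joint_velocities': array([-2.27725655e-03, -1.54111409e-03,  3.04287865e-03, -6.82192764e-04,
        2.67353790e-05, -1.51952449e-03]), 'joint_torque': array([-4.55193481e-05, -5.40764058e+01,  3.40542197e+01,  1.12196323e-02,
        4.97029771e-05,  5.62623185e-06]), 'position': array([0.16439648, 0.57645951, 0.21062031]), 'orientation': array([ 1.38468496e-01,  9.90366532e-01, -7.73032437e-04, -1.01885235e-04]), 'ft_force': array([ 0.70304812, -0.30528823, -0.35009009]), 'wrist_torque': array([ 0.06691232, -0.01939281,  0.04678888]), 'grip_force': 0.0, 'width': 0.0853553331337741}
```

View pics/scene0.png

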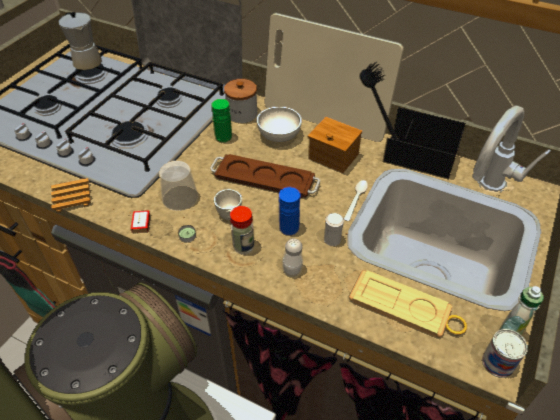

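View pics/side0.png

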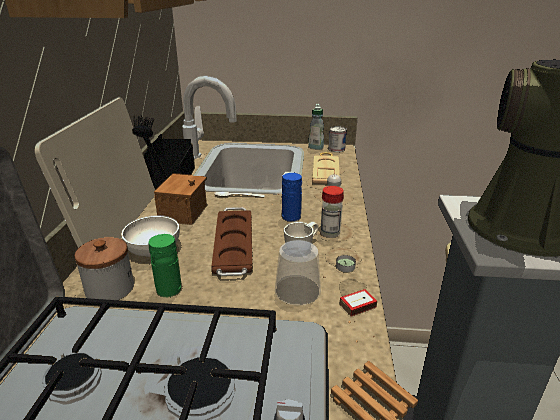

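The scene picture shows the red-capped spice jar at (242,229), salt at (334,229), pepper at (293,257), tea light at (187,233) and match box at (141,221). The board is at (265,175) and the tray at (402,302). The jar's look-alikes are blue at (289,211) and green at (222,121). Red fits the description because blue and green are excluded.

```bash
cat > h.py <<'E'
from workcell import env, solver, camera, camera_params, nets
import numpy as np, cv2
from scipy.spatial.transform import Rotation as R
def rays_world(cam, uv, pose=None):
    """camera origin and unit-depth (z=1) rays in world"""
    p=camera_params(cam); uv=np.atleast_2d(uv).astype(float)
    x=(uv[:,0]-p['cx'])/p['fx']; y=(uv[:,1]-p['cy'])/p['fy']
    if cam=="wrist":
        r=np.hypot(x,y); s=np.where(r>1e-9,np.tan(r)/np.maximum(r,1e-9),1); x,y=x*s,y*s
        T=np.eye(4); T[:3,:3]=R.from_quat(pose[1]).as_matrix(); T[:3,3]=pose[0]; T=T@p['hand_eye']
    else: T=np.linalg.inv(p['view'])
    return T[:3,3], np.c_[x,y,np.ones(len(x))]@T[:3,:3].T
def cloud(cam,mask,d,pose=None):
    v,u=np.nonzero(mask&(d>0)); o,r=rays_world(cam,np.c_[u,v],pose)
    return o+r*d[v,u][:,None]
E
python3 - <<'E'
from h import *
import pickle
th="condiment_board candle_tray salt_shaker pepper_shaker spice_jar tea_light match_box espresso_cup upturned_glass".split()
out={}
for c in("scene","side"):
    im,d=camera(c); out[c]=(im,d,{})
    for t in th:
        for g in nets.regions_of(c,t):
            if g['confidence']<.3: continue
            out[c][2].setdefault(t,[]).append(g)
            P=cloud(c,g['pixels'],d); zt=np.percentile(P[:,2],97)
            top=P[P[:,2]>zt-.006]
            print(c,t,round(g['confidence'],2),np.round(g['box']),g['pixels'].sum(),'ztop %.3f'%zt,'topmid',np.round((top.max(0)+top.min(0))[:2]/2,3),'rng',np.round(np.percentile(P,[2,98],axis=0)[:,:2],3).tolist())
pickle.dump(out,open('o.pkl','wb'))
im=out['scene'][0]; cv2.imwrite('pics/crop.png',cv2.resize(im[90:340,120:480],None,fx=2.2,fy=2.2,interpolation=cv2.INTER_CUBIC))
E
```

```text
scene condiment_board 0.72 [209. 155. 317. 194.] 2493 ztop 0.020 topmid [0.62  0.125] rng [[0.595, 0.008], [0.69, 0.241]]
scene condiment_board 0.56 [226. 203. 253. 256.] 1036 ztop 0.109 topmid [0.438 0.067] rng [[0.416, 0.044], [0.484, 0.102]]
scene candle_tray 0.63 [347. 271. 464. 334.] 3851 ztop 0.020 topmid [ 0.447 -0.297] rng [[0.409, -0.397], [0.483, -0.19]]
scene salt_shaker 0.84 [324. 216. 343. 247.] 538 ztop 0.072 topmid [ 0.539 -0.097] rng [[0.522, -0.114], [0.558, -0.079]]
scene pepper_shaker 0.68 [279. 235. 305. 272.] 620 ztop 0.089 topmid [ 0.429 -0.053] rng [[0.408, -0.073], [0.438, -0.039]]
scene spice_jar 0.67 [278. 188. 301. 233.] 931 ztop 0.110 topmid [0.53  0.002] rng [[0.507, -0.02], [0.547, 0.02]]
scene spice_jar 0.63 [230. 204. 251. 253.] 984 ztop 0.109 topmid [0.438 0.067] rng [[0.415, 0.044], [0.455, 0.083]]
scene spice_jar 0.6 [211. 101. 233. 141.] 712 ztop 0.109 topmid [0.734 0.292] rng [[0.71, 0.272], [0.752, 0.311]]
scene tea_light 0.74 [348. 269. 467. 337.] 3796 ztop 0.020 topmid [ 0.447 -0.297] rng [[0.409, -0.395], [0.484, -0.19]]
scene tea_light 0.69 [
[... 925 characters left out ...]
]]
side spice_jar 0.86 [283. 173. 304. 222.] 896 ztop 0.108 topmid [0.531 0.005] rng [[0.51, -0.007], [0.553, 0.028]]
side spice_jar 0.83 [148. 234. 179. 297.] 1594 ztop 0.108 topmid [0.735 0.295] rng [[0.713, 0.28], [0.754, 0.318]]
side tea_light 0.78 [333. 257. 354. 269.] 272 ztop 0.015 topmid [0.412 0.193] rng [[0.395, 0.174], [0.43, 0.213]]
side match_box 0.89 [341. 288. 379. 316.] 645 ztop 0.016 topmid [0.395 0.307] rng [[0.366, 0.284], [0.424, 0.334]]
side espresso_cup 0.84 [285. 221. 320. 245.] 585 ztop 0.052 topmid [0.505 0.179] rng [[0.472, 0.104], [0.536, 0.175]]
side upturned_glass 0.91 [276. 242. 320. 305.] 2579 ztop 0.088 topmid [0.502 0.275] rng [[0.464, 0.248], [0.538, 0.315]]
```

View pics/crop.png

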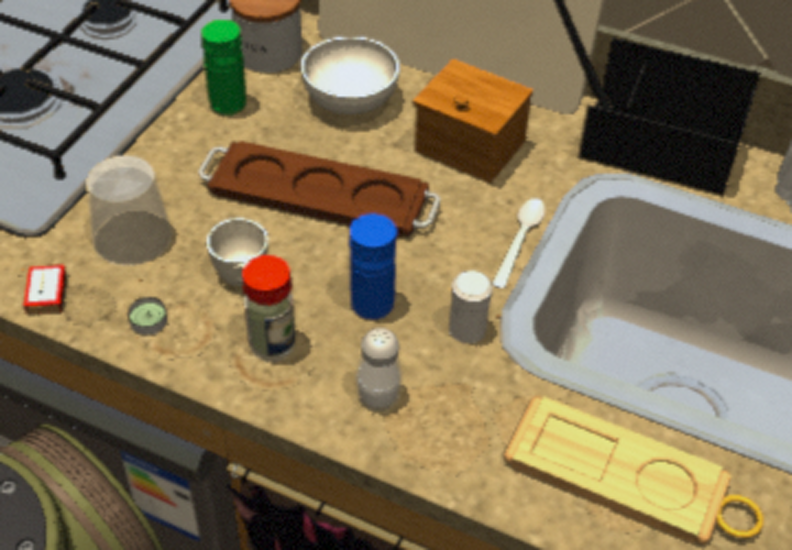

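The crop confirms the red-capped, labelled jar at scene (242,229). Blue and green are plain look-alikes. Next come wrist views for the fine poses.

```bash
cat >> h.py <<'E'
def down(a):
    """tool down, jaws closing along world angle a"""
    c,s=np.cos(a),np.sin(a)
    return R.from_matrix(np.array([[-s,c,0],[c,s,0],[0,0,-1.]])).as_quat()
def down_best(p,a):
    """of a and a+pi take the one with smaller joint-6 motion"""
    q0=env.get_state()['qpos']; b=[]
    for k in (a,a+np.pi):
        j=solver.ik(p,down(k))
        if j is not None: b.append((np.abs(j-q0).max(),k))
    return min(b)[1] if b else None
E
python3 - <<'E'
from h import *
import pickle
W={}
for n,(x,y) in dict(match=(.42,.25),board=(.63,.125),mid=(.48,-.02),tray=(.45,-.27)).items():
    p=[x,y,.22]; a=down_best(p,np.arctan2(y,x)+np.pi/2); print(n,a)
    if a is None: continue
    env.movep(p,down(a)); env.wait(.15); s=env.get_state(); im,d=camera("wrist")
    W[n]=(im,d,(s['position'],s['orientation'])); print(s['t'],s['position'])
pickle.dump(W,open('w.pkl','wb'))
cv2.imwrite('pics/w4.png',cv2.resize(np.vstack([np.hstack([W[a][0] for a in k if a in W]) for k in (('match','board'),('mid','tray'))]),(800,600)))
E
```

```text
match 2.1077070695349422
2.7833 [0.41978339 0.25069235 0.21993501]
board 1.7666651702737153
3.95 [0.62901925 0.12638206 0.22057935]
mid 1.5291537476963082
4.9917 [ 0.48130276 -0.0191708   0.22003031]
tray 1.0303768265243125
6.1833 [ 0.45058785 -0.26866945  0.22007849]
```

View pics/w4.png

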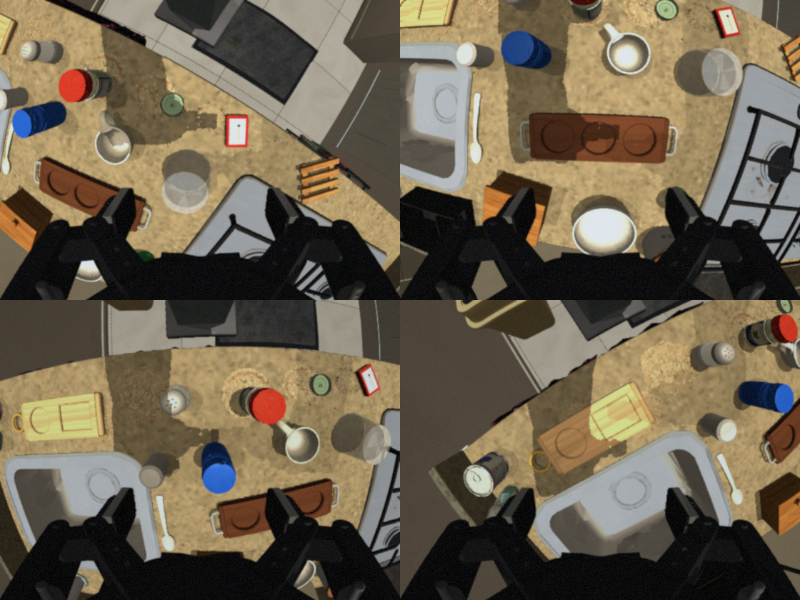

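The wrist views show the board in full (top right, about (598,137) in the montage), the tray (bottom right, (595,430)), and the match box and tea light (top left, (236,131) and (172,104)). Next I fit poses from the height data.

```bash
python3 - <<'E'
from h import *
import pickle
W=pickle.load(open('w.pkl','rb')); O=pickle.load(open('o.pkl','rb'))
views={('wrist',n):v for n,v in W.items()}; views.update({(c,''):(O[c][0],O[c][1],None) for c in O})
def circ(P):
    A=np.c_[2*P,np.ones(len(P))]; s=np.linalg.lstsq(A,(P**2).sum(1),rcond=None)[0]; return s[:2],np.sqrt(s[2]+s[0]**2+s[1]**2)
near={'board':(.645,.125,.14),'tray':(.447,-.295,.13),'match':(.393,.305,.04),'tea':(.411,.193,.03),'salt':(.54,-.097,.03),'pepper':(.428,-.055,.03),'jar':(.438,.067,.032)}
zt=dict(board=.018,tray=.018,match=.015,tea=.015,salt=.072,pepper=.09,jar=.108)
for (c,n),(im,d,pose) in views.items():
    P=cloud(c,np.ones(d.shape,bool),d,pose)
    tab=P[(P[:,0]>.36)&(P[:,0]<.7)&(np.abs(P[:,2])<.006)]; print('==',c,n,'table z %.4f'%np.median(tab[:,2]))
    for t,(x,y,r) in near.items():
        Q=P[(np.hypot(P[:,0]-x,P[:,1]-y)<r)&(P[:,2]>.004)]
        if len(Q)<60: continue
        T=Q[np.abs(Q[:,2]-zt[t])<.005]
        if len(T)<30: continue
        z=np.median(T[:,2]); T=T[np.abs(T[:,2]-z)<.0035]
        if t in('board','tray'):
            (cx,cy),wh,ang=cv2.minAreaRect(T[:,:2].astype(np.float32)); 
            if wh[0]>wh[1]: ang+=90
            # long-axis direction
            a=np.deg2rad(ang+90); lo=Q[(Q[:,2]>.004)&(Q[:,2]<(.0125 if t=='board' else .0155))]
            u=np.array([np.cos(a),np.sin(a)]); v=np.array([-u[1],u[0]])
            L=np.c_[(lo[:,:2]-[cx,cy])@u,(lo[:,:2]-[cx,cy])@v]; k=(np.abs(L[:,1])<.03)&(np.abs(L[:,0])<.098 if t=='board' else np.abs(L[:,0])<.08); L=L[k]
            print(t,'c',np.round([cx,cy],4),'wh',np.round(wh,4),'long deg %.1f'%np.rad2deg(a),'z %.4f'%z)
            for q in((-.068,0,.068) if t=='board' else(-.045,.045,-.04,.04)):
                M=L[np.abs(L[:,0]-q)<.034]
                if len(M)>20: print('   low',q,len(M),'bbox',np.round(np.percentile(M,[2,98],axis=0),4).tolist())
        elif t=='match':
            (cx,cy),wh,ang=cv2.minAreaRect(T[:,:2].astype(np.float32)); print(t,np.round([cx,cy],4),np.round(wh,4),'ang %.1f z %.4f'%(ang,z))
        else:
            (cx,cy),rr=cv2.minEnclosingCircle(T[:,:2].astype(np.float32)); print(t,'top',np.round([cx,cy],4),'r %.4f z %.4f n %d'%(rr,z,len(T)))
E
```

```text
== wrist match table z -0.0007
board c [0.6479 0.1151] wh [0.2019 0.258 ] long deg 133.3 z 0.0169
   low -0.068 344 bbox [[-0.0754, 0.0044], [-0.0346, 0.0295]]
   low 0 803 bbox [[-0.0305, -0.0289], [0.0285, 0.0269]]
   low 0.068 129 bbox [[0.035, -0.0089], [0.08, 0.0215]]
tray c [ 0.4353 -0.1988] wh [0.0948 0.0471] long deg 216.6 z 0.0168
   low -0.045 169 bbox [[-0.0469, -0.0073], [-0.0115, 0.0215]]
   low 0.045 100 bbox [[0.0113, -0.0219], [0.0445, 0.0248]]
   low -0.04 196 bbox [[-0.0465, -0.0106], [-0.0064, 0.0232]]
   low 0.04 142 bbox [[0.0064, -0.0226], [0.0439, 0.0253]]
match [0.395  0.3048] [0.0548 0.0368] ang 32.3 z 0.0145
tea top [0.4109 0.1915] r 0.0193 z 0.0141 n 87
salt top [ 0.5418 -0.0939] r 0.0171 z 0.0695 n 171
pepper top [ 0.4333 -0.0529] r 0.0135 z 0.0872 n 266
jar top [0.4394 0.0666] r 0.0228 z 0.1072 n 1440
== wrist board table z -0.0006
board c [0.6547 0.1256] wh [0.209  0.2651] long deg 137.9 z 0.0172
   low -0.068 196 bbox [[-0.0664, 0.0203], [-0.035, 0.0298]]
   low 0 1599 bbox [[-0.0203, -0.021], [0.029, 0.0278]]
   low 0.068 488 bbox [[0.0375, -0.0296], [
[... 2905 characters left out ...]
0.0005
board c [0.6567 0.1201] wh [0.2027 0.2556] long deg 138.7 z 0.0172
   low 0 226 bbox [[-0.0164, -0.0157], [0.0244, 0.0273]]
   low 0.068 92 bbox [[0.0403, -0.0294], [0.0773, -0.0154]]
tray c [ 0.4487 -0.2951] wh [0.2268 0.0757] long deg 269.4 z 0.0169
   low -0.045 129 bbox [[-0.0765, -0.0214], [-0.0203, 0.0231]]
   low 0.045 74 bbox [[0.0178, -0.0219], [0.056, 0.0223]]
   low -0.04 119 bbox [[-0.0691, -0.0214], [-0.0195, 0.0223]]
   low 0.04 73 bbox [[0.0178, -0.0219], [0.0551, 0.0223]]
match [0.395 0.307] [0.0554 0.0385] ang 31.6 z 0.0145
tea top [0.4105 0.193 ] r 0.0212 z 0.0128 n 93
pepper top [ 0.4345 -0.0492] r 0.0115 z 0.0875 n 37
jar top [0.4381 0.067 ] r 0.0261 z 0.1073 n 172
```

```bash
cat > fit.py <<'E'
from h import *
import pickle
from scipy.optimize import minimize
W=pickle.load(open('w.pkl','rb')); O=pickle.load(open('o.pkl','rb'))
def hb(x,y):
    h=np.where((abs(x)<.039)&(abs(y)<.111),.0172,0.)
    for c in(-.068,0,.068): h=np.where(np.hypot(x,y-c)<.027,.0075,h)
    return h
def ht(x,y):
    h=np.where((abs(x)<.038)&(abs(y)<.088),.0172,0.)
    h=np.where(np.hypot(x,y+.045)<.025,.0125,h); return np.where((abs(x)<.0235)&(abs(y-.04)<.032),.0125,h)
def fit(P,f,p0,ex):
    # ex: half length along local y used (leave out handles / ring)
    def cost(p):
        c,s=np.cos(p[2]),np.sin(p[2]); dx,dy=P[:,0]-p[0],P[:,1]-p[1]; x,y=c*dx+s*dy,-s*dx+c*dy
        return np.minimum(abs(P[:,2]-f(x,y)),.008).mean()*1e3
    best=None
    for d in range(-2,3):
        for e in range(-2,3):
          for g in range(-2,3):
            q=np.array(p0)+[d*.006,e*.006,g*.06]; k=cost(q)
            if best is None or k<best[0]: best=(k,q)
    r=minimize(cost,best[1],method='Nelder-Mead',options=dict(initial_simplex=best[1]+np.vstack([np.zeros(3),np.diag([.004,.004,.04])]),xatol=1e-5,fatol=1e-6)); return r.x,r.fun
if __name__=="__main__":
  for n,f,p0,(rx,ry),vs in (('board',hb,(.645,.125,-.1),(.06,.14),('board','match','mid','scene','side')),('tray',ht,(.448,-.2735,0),(.05,.1),('tray','mid','scene','side'))):
    for v in vs:
        im,d,pose=W[v] if v in W else (*O[v][:2],None); c='wrist' if v in W else v
        P=cloud(c,np.ones(d.shape,bool),d,pose)
        P=P[(abs(P[:,0]-p0[0])<rx)&(abs(P[:,1]-p0[1])<ry)&(abs(P[:,2]-.01)<.018)]
        x,k=fit(P,f,p0,0); print(n,v,np.round(x,4),'cost %.3f n %d'%(k,len(P)))
E
python3 fit.py
```

```text
board board [0.6478 0.126  0.1622] cost 1.312 n 21032
board match [0.648  0.1258 0.1635] cost 2.031 n 9603
board mid [0.6475 0.1258 0.1605] cost 1.923 n 9998
board scene [0.6478 0.1271 0.1564] cost 2.734 n 3705
board side [0.6481 0.1274 0.1567] cost 1.874 n 4108
tray tray [ 0.4483 -0.2795 -0.0116] cost 1.068 n 13422
tray mid [ 0.4486 -0.2789 -0.0102] cost 1.209 n 9043
tray scene [ 0.449  -0.2784 -0.0195] cost 2.327 n 4437
tray side [ 0.4489 -0.281  -0.0115] cost 1.618 n 862
```

```bash
cat >> h.py <<'E'
BOARD=(.648,.126,.1615); TRAY=(.4485,-.2792,-.011)
def loc(B,x,y):
    c,s=np.cos(B[2]),np.sin(B[2]); return np.array([B[0]+c*x-s*y,B[1]+s*x+c*y])
def rep(m):
    s=env.get_state(); print('%-8s t %.1f w %.4f grip %.1f'%(m,s['t'],s['width'],s['grip_force']),'F',np.round(s['ft_force'],1),'p',np.round(s['position'],4)); return s
def pick(xy,z,a,opening,zs=.2):
    p=[*xy,zs]; a=down_best(p,a); env.move_gripper(opening); env.movep(p,down(a))
    env.line_to([*xy,z],vel=.2); rep('at'); env.move_gripper(0.0); rep('gripped')
    env.line_to([*xy,zs],vel=.2); rep('lifted')
def place(xy,z,a,opening,zs=.2):
    p=[*xy,zs]; a=down_best(p,a); env.movep(p,down(a)); env.line_to([*xy,z+.02],vel=.25)
    env.line_to([*xy,z],vel=.05); rep('down'); env.move_gripper(opening); rep('released')
    env.line_to([*xy,zs],vel=.25)
E
python3 - <<'E'
from h import *
a=BOARD[2]
print(env.tips_ahead)
pick((.542,-.0968),.045,a,.065); print(env.tips_ahead)
place(loc(BOARD,0,-.068),.045+.0085,a,.060)
E
```

```text
0.014
at       t 8.6 w 0.0649 grip 0.0 F [ 0.7 -0.7 -1. ] p [ 0.5428 -0.0972  0.046 ]
gripped  t 9.3 w -0.0000 grip 17.2 F [-4.9 -0.6 34.5] p [ 0.5471 -0.0982  0.0512]
lifted   t 10.2 w -0.0003 grip 0.0 F [-0.9 -0.3 -0.9] p [ 0.5413 -0.0967  0.1989]
0.014
down     t 12.2 w -0.0004 grip 0.0 F [-1.  -0.6 -0.2] p [0.6586 0.059  0.0532]
released t 12.8 w 0.0600 grip 0.0 F [0.4 0.2 0.4] p [0.659  0.0589 0.0535]
```

The grasp failed: the fingers closed fully. I'll look.

```bash
python3 - <<'E'
from h import *
im,d=camera("scene"); cv2.imwrite('pics/s1.png',cv2.resize(im[130:340,160:480],(800,525)))
for t in("salt_shaker","pepper_shaker"):
  for g in nets.regions_of("scene",t)[:2]:
    P=cloud("scene",g['pixels'],d); print(t,g['confidence'],g['box'],P.min(0),P.max(0))
E
```

```text
salt_shaker 0.9 [324.3, 214.8, 341.4, 245.7] [ 5.22489598e-01 -1.15842009e-01  5.05947431e-04] [ 0.5579503  -0.07940471  0.07435131]
pepper_shaker 0.7 [281.8, 239.0, 303.8, 274.2] [ 0.40742132 -0.07544571 -0.00090544] [ 0.48430643 -0.03298707  0.09177791]
```

View pics/s1.png

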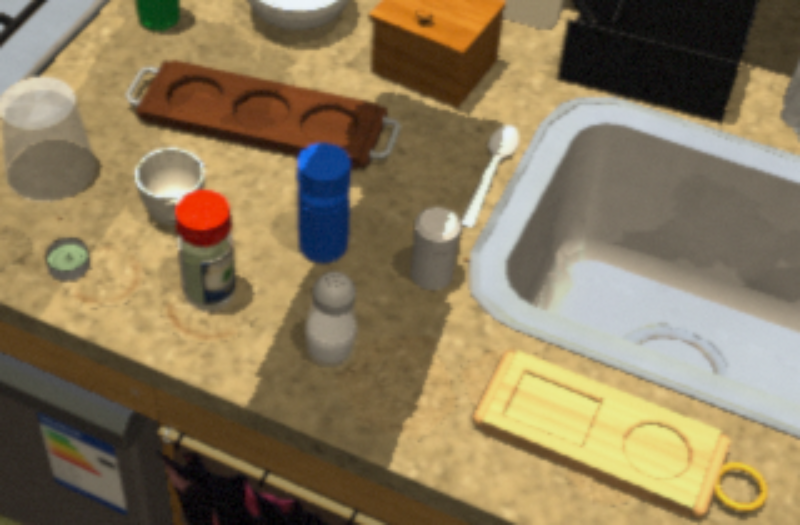

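The salt shaker still stands untouched at the same spot, about (437,248) in the crop. The fingers closed above it, so the fingertips seem farther back than stated. I'll measure them with the wrist depth at several openings.

```bash
python3 - <<'E'
from h import *
env.movep([.48,0.0,.25],down(1.57) if down_best([.48,0,.25],1.57)==1.57 else down(1.57-np.pi))
H=camera_params('wrist')['hand_eye']; Q=R.from_matrix(np.eye(3)).as_quat()
for w in(.06,.04,.0):
    env.move_gripper(w); im,d=camera("wrist")
    P=cloud("wrist",np.ones(d.shape,bool),d,(np.zeros(3),Q))   # tool frame
    P=P[(abs(P[:,0])<.03)&(abs(P[:,1])<.07)&(P[:,2]<.06)&(P[:,2]>-.12)]
    for s in(-1,1):
        F=P[P[:,1]*s>0]; 
        if len(F): 
            z=np.percentile(F[:,2],99); T=F[F[:,2]>z-.01]; print(w,round(env.get_state()['width'],4),s,'tip z %.4f max %.4f'%(z,F[:,2].max()),'y',np.round(np.percentile(T[:,1],[3,97]),4),'x',np.round(np.percentile(T[:,0],[3,97]),4),len(F))
    cv2.imwrite(f'pics/g{int(w*1000)}.png',im)
print(rep(''))
E
```

```text
0.06 0.0599 -1 tip z -0.0324 max -0.0241 y [-0.0433 -0.0305] x [-0.0086  0.0122] 21208
0.06 0.0599 1 tip z -0.0324 max -0.0240 y [0.029  0.0417] x [-0.0089  0.0122] 20840
0.04 0.0399 -1 tip z -0.0307 max -0.0204 y [-0.0336 -0.0205] x [-0.0082  0.0121] 22250
0.04 0.0399 1 tip z -0.0302 max -0.0207 y [0.019  0.0319] x [-0.0083  0.0121] 21824
0.0 0.0001 -1 tip z -0.0326 max -0.0222 y [-0.0139 -0.0004] x [0.0072 0.0124] 22575
0.0 0.0001 1 tip z -0.0332 max -0.0231 y [0.0004 0.0122] x [0.0071 0.0123] 21824
         t 16.2 w 0.0001 grip 0.0 F [ 0.2 -0.1  0.6] p [ 0.48 -0.    0.25]
{'t': 16.1917, 'qpos': array([-7.78948655e-06,  7.34510773e-02, -2.54040602e-01,  1.24330322e+00,
       -7.01845831e-06,  8.29944209e-04]), 'joint_velocities': array([ 1.15453539e-04,  1.38273423e-03, -1.35590125e-03, -9.18542819e-04,
        6.01716066e-05,  4.74170653e-05]), 'joint_torque': array([-9.93871836e-04, -3.89548302e+01,  3.42034042e+01,  1.02149141e-03,
       -2.37816776e-04,  3.02871115e-05]), 'position': array([ 4.79995591e-01, -6.20099438e-06,  2.49995092e-01]), 'orientation': array([ 4.18866838e-04,  9.99999912e-01, -3.50893572e-06,  7.14538118e-07]), 'ft_force': array([ 0.17547616, -0.05991451,  0.6458855 ]), 'wrist_torque': array([ 0.00740429,  0.01011825, -0.00115615]), 'grip_force': 0.0, 'width': 0.0001433796620162192}
```

View pics/g0.png

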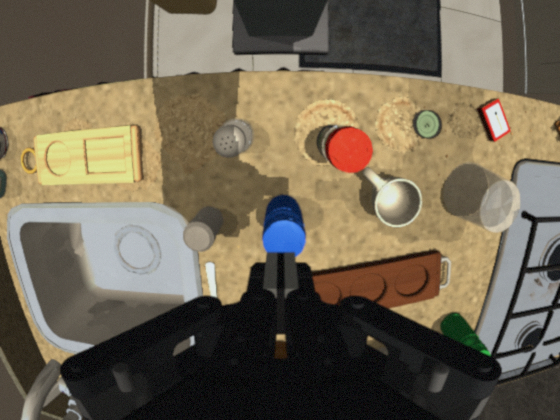

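The shut-finger view shows the jaws near (280,290). The depth puts the tips about 21 mm behind the TCP at 40 mm opening (25 mm at 60 mm), not 14 mm ahead as stated. I'll plan from the measured tips.

```bash
cat >> h.py <<'E'
TIP=-.021  # measured: fingertips' z in the tool frame at ~40 mm opening
E
python3 - <<'E'
from h import *
a=BOARD[2]; z=.026+TIP
pick((.542,-.0970),z,a,.065,.15)
w=env.get_state()['width']
if w>.03: place(loc(BOARD,0,-.068),z+.0085,a,.060,.15)
E
```

```text
at       t 18.8 w 0.0653 grip 0.0 F [ 0.6 -0.5  0.2] p [ 0.543  -0.097   0.0061]
gripped  t 19.2 w 0.0368 grip 59.4 F [-1.1  1.   5.7] p [ 0.5434 -0.0972  0.0065]
lifted   t 20.1 w 0.0371 grip 60.0 F [ 0.2  0.5 -1.3] p [ 0.5411 -0.0969  0.1489]
down     t 22.0 w 0.0367 grip 60.2 F [-2.1 -0.9  7.2] p [0.6597 0.059  0.0145]
released t 22.4 w 0.0596 grip 0.0 F [ 0.6 -0.4  0.4] p [0.6587 0.0589 0.0132]
```

```bash
python3 - <<'E'
from h import *
a=BOARD[2]; z=.029+TIP
pick((.4325,-.0548),z,0.0,.068,.15)
if env.get_state()['width']>.03: place(loc(BOARD,0,.068),z+.0085,a,.066,.15)
z=.064+TIP
pick((.4388,.0663),z,0.0,.068,.2)
if env.get_state()['width']>.03: place(loc(BOARD,0,0),z+.0085,a,.066,.2)
env.movep([.55,-.05,.2],down(down_best([.55,-.05,.2],1.6)))
for c in("scene","side"): cv2.imwrite(f'pics/b_{c}.png',camera(c)[0])
s,e=cv2.imread('pics/b_scene.png'),cv2.imread('pics/b_side.png')
cv2.imwrite('pics/b.png',np.hstack([cv2.resize(s[90:260,130:340],(420,340)),cv2.resize(e[150:320,200:390],(380,340))]))
E
```

```text
at       t 25.2 w 0.0679 grip 0.0 F [-0.  -0.3  0.6] p [ 0.4336 -0.0547  0.0085]
gripped  t 25.6 w 0.0381 grip 59.1 F [-2.4  0.1  8.9] p [ 0.4338 -0.0549  0.0096]
lifted   t 26.4 w 0.0384 grip 60.3 F [-1.4  0.3 -0.1] p [ 0.4319 -0.0547  0.1492]
down     t 28.8 w 0.0384 grip 61.4 F [-2.2  0.3  7.5] p [0.6377 0.1933 0.0177]
released t 29.2 w 0.0658 grip 0.0 F [0.5 0.4 0.6] p [0.6368 0.1931 0.0161]
at       t 32.0 w 0.0681 grip 0.0 F [0.3 0.6 0.1] p [0.4397 0.0666 0.0435]
gripped  t 32.3 w 0.0436 grip 60.4 F [-0.6 -0.2  6. ] p [0.44   0.0665 0.0443]
lifted   t 33.3 w 0.0434 grip 60.9 F [-0.6  1.2 -1.3] p [0.438  0.0662 0.199 ]
down     t 35.4 w 0.0433 grip 61.0 F [-2.6  0.2  6.5] p [0.6477 0.126  0.052 ]
released t 35.7 w 0.0661 grip 0.0 F [0.  0.3 0.4] p [0.648  0.126  0.0512]
```

View pics/b.png

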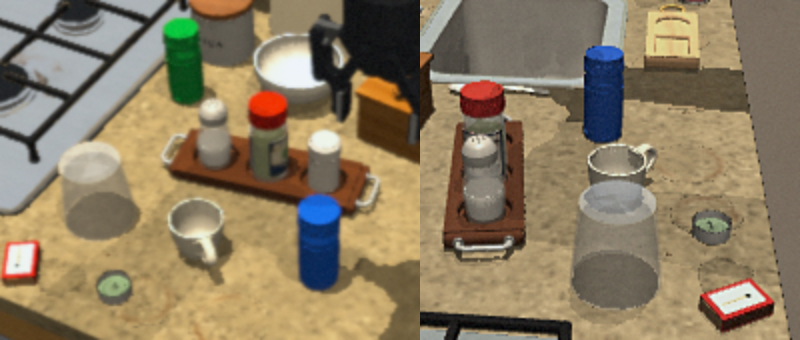

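The picture shows salt at (325,160), the jar at (268,135) and pepper at (213,130), all upright in their wells with the jar in the middle. Tea light and match box are next.

```bash
python3 - <<'E'
from h import *
z=.005+TIP
pick((.4110,.1920),z,np.arctan2(.192,.411),.055,.12)
if env.get_state()['width']>.03: place(loc(TRAY,0,-.045),z+.0140,TRAY[2],.052,.12)
else: raise SystemExit
pick((.3945,.3045),z,np.deg2rad(31.2+90),.055,.12)
if env.get_state()['width']>.03: place(loc(TRAY,0,.04),z+.0140,TRAY[2],.050,.12)
env.movep([.5,0,.25],down(down_best([.5,0,.25],1.6)))
s=camera('scene')[0]; cv2.imwrite('pics/c.png',np.hstack([cv2.resize(s[255:345,335:475],(700,450))]))
E
```

```text
at       t 40.2 w 0.0551 grip 0.0 F [ 0.  -0.1  0.3] p [ 0.4119  0.1921 -0.0154]
gripped  t 40.6 w 0.0342 grip 59.0 F [-1.3 -1.2  8.3] p [ 0.4125  0.1926 -0.0142]
lifted   t 41.4 w 0.0347 grip 59.7 F [-0.7  1.  -0.1] p [0.4105 0.1918 0.1194]
down     t 44.4 w 0.0346 grip 60.5 F [-1.7  1.6  7.5] p [ 0.4486 -0.3246 -0.0012]
released t 44.7 w 0.0522 grip 0.0 F [0.3 0.7 0.2] p [ 0.4478 -0.3241 -0.0023]
at       t 48.6 w 0.0550 grip 0.0 F [-0.3 -0.1 -0.2] p [ 0.3953  0.3048 -0.0153]
gripped  t 49.0 w 0.0339 grip 60.1 F [-0.7 -0.3  4.7] p [ 0.3958  0.3054 -0.0143]
lifted   t 49.8 w 0.0344 grip 59.7 F [ 0.  -0.6  0.4] p [0.394  0.3042 0.1193]
down     t 52.9 w 0.0341 grip 60.5 F [-0.6  0.4  8.1] p [ 0.4495 -0.2395 -0.0013]
released t 53.2 w 0.0503 grip 0.0 F [0.3 0.9 0.3] p [ 0.4487 -0.2391 -0.0022]
```

View pics/c.png

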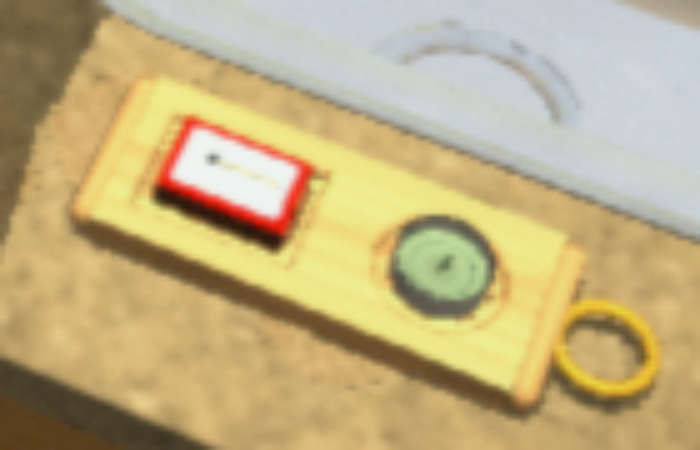

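The match box at (235,180) and the tea light at (443,265) lie in their seats. I'll do a quick numeric check of heights and positions before handing in.

```bash
python3 - <<'E'
from h import *
p=[.45,-.2,.22]; env.movep(p,down(down_best(p,1.1))); env.wait(.2); s=env.get_state(); im,d=camera("wrist")
P=cloud("wrist",np.ones(d.shape,bool),d,(s['position'],s['orientation']))
for n,y,x in(('tea',-.045,.03),('match',.04,.036)):
    c=loc(TRAY,0,y); T=P[(np.hypot(*(P[:,:2]-c).T)<x)&(P[:,2]>.0225)]
    print(n,'seat',np.round(c,4),'z %.4f'%np.median(T[:,2]),'sd %.4f'%T[:,2].std(),[np.round(v,4) for v in cv2.minAreaRect(T[:,:2].astype(np.float32))])
p=[.6,.12,.26]; env.movep(p,down(down_best(p,1.75))); env.wait(.2); s=env.get_state(); im,d=camera("wrist")
P=cloud("wrist",np.ones(d.shape,bool),d,(s['position'],s['orientation']))
for n,y,h in(('salt',-.068,.08),('jar',0,.116),('pepper',.068,.098)):
    c=loc(BOARD,0,y); T=P[(np.hypot(*(P[:,:2]-c).T)<.04)&(abs(P[:,2]-h)<.006)]
    print(n,np.round(c,4),'z %.4f'%np.median(T[:,2]),np.round(cv2.minEnclosingCircle(T[:,:2].astype(np.float32))[0],4),len(T))
im,d=camera('scene')
for t in('espresso_cup','upturned_glass'):
    g=nets.regions_of('scene',t); print(t,[(round(k['confidence'],2),np.round(k['box'])) for k in g[:1]])
E
```

```text
tea seat [ 0.448  -0.3242] z 0.0260 sd 0.0018 [array([ 0.4478, -0.3243]), array([0.0377, 0.0377]), np.float64(71.6734)]
match seat [ 0.4489 -0.2392] z 0.3065 sd 0.0865 [array([ 0.4402, -0.2362]), array([0.0616, 0.0537]), np.float64(89.517)]
salt [0.6589 0.0589] z 0.0777 [0.6593 0.0589] 722
jar [0.648 0.126] z 0.1153 [0.6469 0.1262] 1376
pepper [0.6371 0.1931] z 0.0953 [0.6371 0.1935] 419
espresso_cup [(0.63, array([212., 189., 242., 224.]))]
upturned_glass [(0.76, array([157., 160., 198., 211.]))]
```

```bash
python3 - <<'E'
from h import *
ok=True
for c in('scene','side'):
    im,d=camera(c); P=cloud(c,np.ones(d.shape,bool),d); q=loc(TRAY,0,.04)
    T=P[(np.hypot(*(P[:,:2]-q).T)<.036)&(abs(P[:,2]-.028)<.006)]; z=np.median(T[:,2]); r=cv2.minAreaRect(T[:,:2].astype(np.float32))
    print(c,z,T[:,2].std(),r); ok&=abs(z-.0275)<.0015 and np.hypot(*(np.array(r[0])-q))<.005
print(ok)
if ok: print(env.finish_job())
E
```

```text
scene 0.02753486393846505 0.0018248596864091423 ((0.4476815462112427, -0.23918424546718597), (0.05428773909807205, 0.040673062205314636), 89.85599517822266)
side 0.027191461852762333 0.0015316268988914215 ((0.44857847690582275, -0.23628085851669312), (0.03451136499643326, 0.05667339637875557), 0.38592639565467834)
True
the job is handed in; nothing more can be done
None
```

The job is handed in: salt, spice jar (middle) and pepper stand upright in the board's wells, and the tea light and match box sit in their seats on the tray. The cup and glass were left alone, and my first grasp at the salt closed just above it and pressed briefly on its top (34 N at the wrist, shaker unmoved).

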